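# Fit the jar-stop pin into the filling nest

## Task

Take the yellow-headed stop pin out of the white rack and fit it in the round steel boss of the jar nest: feel for the blind hole with the pin's tip, then press it straight in until its collar sits on the boss, and let go. Press gently, never harder than 50 N (about 5 kg) on the nest, and leave the red and black pins, the jars, the jug, the lids and the spanner where they are.

Things in the scene. Friction and masses are not known exactly. Their poses are not given: they have to be found in the camera images.
- pin: The stop pin to fit, 78 mm tall, about 90 g, loose, at first upright in one of the three holes of the rack (any of them). Origin: centre of its foot, z up to the head. From the foot up: steel shank 16 mm diameter, 1 mm chamfer at the foot; collar 26 mm diameter from 25 to 29 mm; shank; yellow head 28 mm diameter from 50 to 78 mm, to grip from above.
- pin_tip (a point): Centre of the yellow pin's foot.
- pin_head (a point): Centre of the yellow pin's head, 64 mm above the foot.
- rack: White plastic block fixed to the table, 210 x 60 x 32 mm high, with three 21 mm holes 20 mm deep in a row along its x axis, 70 mm apart, each with a pin standing loosely in it. Origin under its centre, z up.
- nest: Jar nest fixed to the table: aluminium plate 200 x 150 x 14 mm high, origin under its centre, z up. Two fixed posts with yellow sleeves, 26 mm diameter, 66 mm high, at x 65, y -50 and +50 mm. At x -45, y 0 the middle of a dark clamp ring (98 mm outside, 86 mm inside, top at 26 mm height); in it a round steel boss, 68 mm diameter, flat top at 54 mm height, with one vertical hole.
- nest_mid (a point): Middle of the clamp ring, at the height of the boss's top (54 mm over the table). The hole, 17.5 mm diameter, sharp-edged (no chamfer), is in the middle of the boss, but the boss is clamped fast off the ring's middle: the hole's axis lies 3 to 5.5 mm from this point, in any direction, different each time and not in the measured poses.
- nest_seat (a point): 25 mm below nest_mid: the height of the pin's foot when it is home, collar on the boss. In the hole, 5 mm below its mouth, is a black friction follower: the pin drops freely that far, then has to be pushed with 8 to 12 N, the follower sliding down ahead of it and staying where it is pushed, until the collar meets the boss.
- pin_red: Like the stop pin but with a red head; stays in the rack. Origin at the centre of its foot.
- pin_black: Like the stop pin but with a black head; stays in the rack. Origin at the centre of its foot.
- jar_a: Filled jar with yellow lid, 100 mm diameter, 150 mm high, origin under its centre. Leave alone.
- jar_b: Another jar of the same kind. Leave alone.
- jug: Steel mug, 90 mm diameter, 110 mm high, origin under its centre. Leave alone.
- lids: Stack of three yellow jar lids, 84 mm diameter, 40 mm high, origin under its centre. Leave alone.
- spanner: Spanner lying on the table, about 180 mm long. Leave alone.
There are look-alikes about, which are no part of the job. Of the things that look like the rack, take the one that is nearest to the robot's base at the start.

How it is judged:
By the outcome, as a careful person would: the job done as asked, in the order asked, and still so for the second after the job is handed in, with the robot touching nothing.
It also fails if it takes over 58 s, if anything falls off the work surface, if the arm or the gripper's body presses on something with over 40 N, if the wrist force passes 120 N, or if a joint passes its speed limit or range.

## Robot

A 7-joint arm with a two-finger parallel gripper is mounted at the origin on the work surface. World frame = base frame: x ahead of the robot, y to its left, z up, the work surface at z = 0. Lengths are in m, angles in rad, forces in N, time in s.
With the tool pointing down it reaches from about 0.425 to 0.925 m from the base axis. Payload 6.8 kg.
Tool frame: the origin (TCP) lies at the very end of the fingers, on their centre line; the grasp point (between the pads) lies 19 mm behind it; x points along the fingers, y is the direction in which the jaws open and shut, and the axes are right-handed (so a half turn about x gives the same grasp; the last joint's range is limited). The gripper opens to 85 mm and grips with 20 to 120 N. Pads are 22 mm wide; open, the fingers measure 114 mm over their backs; the gripper's body (76 mm by 85 mm) begins 54 mm behind the grasp point. The pads swing forward as they close: fully open they stand 13 mm farther back than shut.
Start: joints at [1.147, 0.477, 0.022, 1.555, -0.011, 1.109, -0.083], TCP at [0.21, -0.642, 0.231] pointing down, gripper open.
Joint ranges: [-2.96, 2.96], [-0.34, 2.1], [-1.41, 1.46], [0.24, 2.44], [-1.37, 4.51], [0.17, 1.92], [-2.96, 2.96]. Speed limits (rad/s): [2.39, 2.39, 3.14, 3.14, 3.14, 3.14, 3.14].

## Interface

Orientations are given as a 3x3 rotation matrix whose columns are the frame's x, y, z axes.
In Python, from workcell import arm gives the robot as it stands.
- The arm moves only by the tool jog_arm, never from a script. Its argument "steps" is one flat list of numbers, 7 for each row, row after row: the finger opening in mm, from 0 to 85.4, then the shift along the tool's x, y, z in mm, then the turn, a rotation vector about the tool's x, y, z in degrees. In form: [fingers, dx, dy, dz, ax, ay, az, fingers, dx, dy, dz, ax, ay, az, ...]. A call has 1 to 20 rows; each row shifts and turns the pose as measured when the row begins, along the tool's axes as they then stand; what a row does not reach is not made up. A row lasts 1/12 s, in which the tool goes at most 41.7 mm and 7.16 degrees, less where a joint would pass 70% of its speed; a pose out of reach is approached as far as the arm can. A call is refused whole if a number of a shift passes 41.7 or a number of a turn 7.16, either way. A call with a gripper value outside its range is refused whole. The fingers move at their own pace and stop on an object; the grip force is fixed at half the most. Time passes only in rows, so rows that do not move let the fingers close. It gives the time, the measured TCP pose, the force and the opening at its end, in the units of the state.
- arm.get_state(): the state, without advancing time (a new reading comes with each control period).
- arm.get_image(name): name is "scene" or "top"; returns the picture (400x640x3 uint8, blue, green, red); there is no depth.
- arm.camera_model(name): a dict with "K" (3x3 intrinsics, pixels), "dist_coeffs" ([k1, k2, p1, p2, k3] as OpenCV has them; the pictures are not rectified), "R" (3x3) and "t" (3): a world point X has camera coordinates R X + t. Camera axes: x right, y down, z forward; pixel columns grow to the right and rows downward; lengths in m; the calibration is good to about 2 mm. A picture is of the moment at which its call begins. camera_model takes no time and is no camera call.
- arm.close_job(): hands the job in, once; it reports no verdict.
The state is a dict: "time": time; "joints": joint angles; "qd": joint speeds; "joint_torque": joint torques, N m; "position": TCP position; "eef_rot": TCP orientation; "wrist_force": force on the tool from outside, world axes, zero at the start; "wrist_torque": the same for the moment, N m; "grip_width": finger opening in m.
Only numpy, scipy, OpenCV 4.12 (cv2) and the standard library are available. Lean on these libraries where they do the work, as an engineer would, in place of code of your own. Each camera call takes 0.05 s, during which the arm holds its last target. There are 200 camera calls.

## Working session

There is one attempt and no reset: what is moved stays moved. The work goes in short steps, Python scripts to look and compute and a tool call to move; the robot and the scene stay as the last step left them, time stands still between calls to the robot, and variables do not carry over. Pictures are saved under pics/ and viewed, about 8 in all and at most 12, crops included, and the job is handed in when it is done.

Besides the shell and the picture viewer there is one more tool, called after "Emit:" as a command line: name --argument value ..., lists and objects as JSON in quotes. jog_arm: Moves the arm, as the interface text tells. Its arguments: {"type":"object","properties":{"steps":{"type":"array","items":{"type":"number"}}},"required":["steps"]}

```bash
mkdir -p pics; python3 - <<'E'
from workcell import arm
import cv2,numpy as np
for n in("scene","top"):
    cv2.imwrite(f"pics/{n}0.png",arm.get_image(n)); m=arm.camera_model(n)
    print(n,np.round(np.array(m["K"]),1).tolist(),np.round(m["dist_coeffs"],4).tolist(),np.round(-np.array(m["R"]).T@np.array(m["t"]),3),np.round(m["R"],3).tolist())
s=arm.get_state();print(s["time"],np.round(s["position"],4),np.round(s["eef_rot"],3).tolist(),s["wrist_force"],s["grip_width"])
E
```

```text
scene [[410.3, 0.0, 320.2], [0.0, 410.3, 199.0], [0.0, 0.0, 1.0]] [-0.0365, 0.0, 0.0, 0.0, 0.0] [1.591 0.111 0.916] [[-0.049, 0.999, -0.023], [0.643, 0.014, -0.766], [-0.764, -0.053, -0.642]]
top [[377.8, 0.0, 315.5], [0.0, 377.8, 200.7], [0.0, 0.0, 1.0]] [-0.0218, 0.0, 0.0, 0.0, 0.0] [0.386 0.05  1.397] [[-0.003, -1.0, 0.023], [-0.992, -0.0, -0.129], [0.129, -0.023, -0.991]]
0.1 [ 0.2095 -0.6411  0.2304] [[-0.001, 0.311, -0.951], [0.002, -0.951, -0.311], [-1.0, -0.002, 0.0]] [-0.29861089 -0.55905764  0.64677276] 0.08516631050183353
```

View pics/scene0.png

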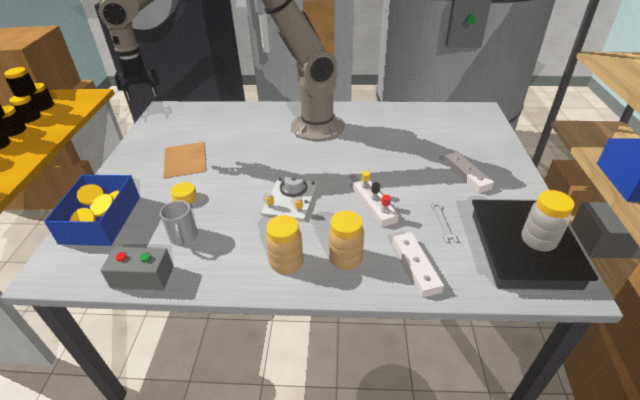

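View pics/top0.png

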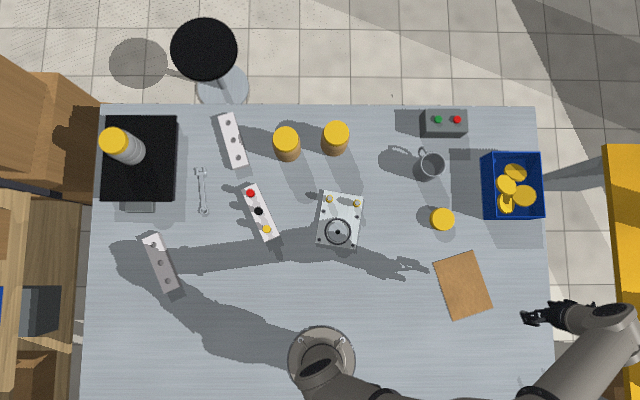

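```bash
cat > h.py <<'E'
from workcell import arm
import cv2,numpy as np
def ray(n,uv):
    m=arm.camera_model(n);K=np.array(m["K"]);R=np.array(m["R"]);t=np.array(m["t"])
    p=cv2.undistortPoints(np.array([[uv]],float),K,np.array(m["dist_coeffs"]))[0,0]
    return -R.T@t,R.T@np.array([p[0],p[1],1])
def onplane(n,uv,z):
    c,d=ray(n,uv);return c+d*(z-c[2])/d[2]
def tri(a,b):
    c1,d1=ray("top",a);c2,d2=ray("scene",b)
    s=np.linalg.lstsq(np.c_[d1,-d2],c2-c1,rcond=None)[0]
    p,q=c1+s[0]*d1,c2+s[1]*d2
    return (p+q)/2,np.linalg.norm(p-q)
def proj(n,X):
    m=arm.camera_model(n)
    return cv2.projectPoints(np.array([X],float),cv2.Rodrigues(np.array(m["R"]))[0],np.array(m["t"]),np.array(m["K"]),np.array(m["dist_coeffs"]))[0][0,0]
def blobs(im,lo,hi,box,amin=8):
    x0,y0,x1,y1=box
    k=cv2.inRange(cv2.cvtColor(im[y0:y1,x0:x1],cv2.COLOR_BGR2HSV),lo,hi)
    n,_,st,c=cv2.connectedComponentsWithStats(k)
    return [(np.round(c[i]+[x0,y0],2).tolist(),st[i].tolist()) for i in range(1,n) if st[i,4]>=amin]
Y=((18,120,110),(35,255,255));RD=((0,150,80),(8,255,255))
E
python3 - <<'E'
from h import *
t=cv2.imread("pics/top0.png");s=cv2.imread("pics/scene0.png")
print(blobs(t,*Y,(235,175,370,255)));print(blobs(s,*Y,(250,160,410,215)))
print(blobs(t,*RD,(235,175,285,255)),blobs(s,*RD,(340,160,410,215)))
a=cv2.resize(t[170:260,230:370],None,fx=5.6,fy=5.6,interpolation=cv2.INTER_CUBIC)
cv2.imwrite("pics/top0c.png",a)
b=cv2.resize(s[160:230,255:405],None,fx=5.2,fy=5.2,interpolation=cv2.INTER_CUBIC)
cv2.imwrite("pics/scene0c.png",b)
E
```

```text
[([329.56, 199.22], [91, 20, 7, 8, 18]), ([355.65, 204.06], [118, 25, 8, 7, 17]), ([266.3, 228.53], [28, 50, 8, 8, 53])]
[([365.55, 175.81], [112, 11, 8, 11, 75]), ([269.17, 200.42], [16, 37, 7, 8, 48]), ([298.21, 204.06], [45, 40, 7, 9, 52]), ([345.67, 212.81], [85, 51, 23, 4, 69])]
[([250.04, 192.61], [11, 14, 9, 8, 51])] [([385.48, 199.85], [42, 35, 8, 11, 73])]
```

View pics/top0c.png

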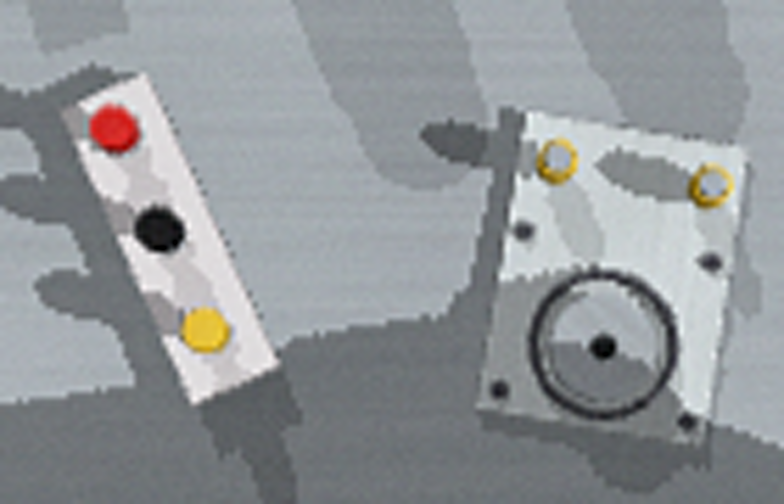

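View pics/scene0c.png

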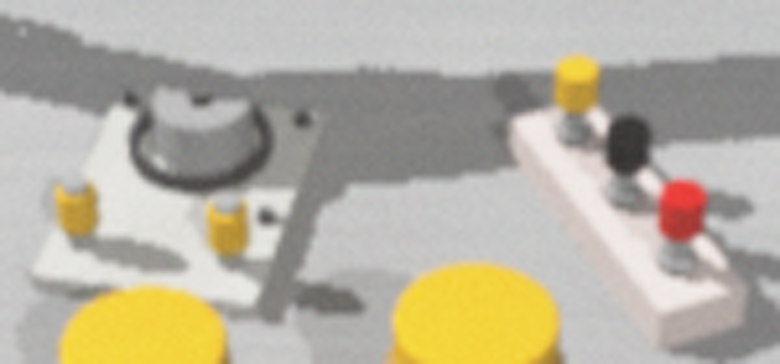

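```bash
python3 - <<'E'
from h import *
np.set_printoptions(precision=4,suppress=True)
t=cv2.imread("pics/top0.png");s=cv2.imread("pics/scene0.png")
K=((0,0,0),(180,255,62))
print(blobs(t,*K,(250,200,270,222)));print(blobs(t,*K,(328,222,347,240),4));print(blobs(s,*K,(283,172,300,184),3))
yh=onplane("top",(266.3,228.53),.088);rh=onplane("top",(250.04,192.61),.088)
print("top yellow",yh,"red",rh, np.linalg.norm(yh-rh))
print("scene yellow@.077",onplane("scene",(365.55,175.81),.077),"red",onplane("scene",(385.48,199.85),.077))
print("tri",tri((266.3,228.53),(365.55,175.81)))
g=cv2.cvtColor(t,cv2.COLOR_BGR2GRAY).astype(float)[227:237,332:343];print(g.astype(int))
w=np.clip(75-g,0,None);w[:, :]*=1
yy,xx=np.mgrid[227:237,332:343];c=np.array([(w*xx).sum(),(w*yy).sum()])/w.sum();print("hole px",c,onplane("top",c,.053))
# ring centre: dark pixels ellipse fit
k=(cv2.cvtColor(t,cv2.COLOR_BGR2GRAY)[214:250,320:356]<70).astype(np.uint8)
n,l,st,cc=cv2.connectedComponentsWithStats(k);i=1+st[1:,4].argmax()
pts=np.argwhere(l==i)[:,::-1].astype(np.float32)
e=cv2.fitEllipse(pts);print(e,st[i]);rc=np.array(e[0])+[320,214];print("ring",rc,onplane("top",rc,.026))
p=[onplane("top",q,.079) for q in((329.56,199.22),(355.65,204.06))];print("posts",p,np.linalg.norm(p[0]-p[1]))
p=[onplane("scene",q,.045) for q in((269.17,200.42),(298.21,204.06))];print("posts scene",p,np.linalg.norm(p[0]-p[1]))
E
```

```text
[([257.98, 210.69], [4, 7, 9, 8, 48])]
[([337.38, 231.62], [8, 8, 4, 4, 13])]
[]
top yellow [0.4596 0.1897 0.088 ] red [0.585  0.2481 0.088 ] 0.13832958187451014
scene yellow@.077 [0.4664 0.1909 0.077 ] red [0.5921 0.2493 0.077 ]
tri (array([0.4605, 0.1913, 0.0726]), np.float64(8.947686304469327e-09))
[[173 168 171 168 168 170 176 173 173 168 171]
 [175 174 172 170 167 174 173 174 180 168 168]
 [177 178 174 173 172 124 142 176 174 177 170]
 [176 174 180 149  76  51  52  91 175 175 178]
 [128 127 182  84  21  24  20  25 155 174 170]
 [119 114 134  64  13  19  15  21 152 173 173]
 [117 116 114 115  40  11   7  68 122 125 173]
 [116 115 117 120 107  84 113 113 113 115 125]
 [113 116 120 116 118 115 120 115 118 113 110]
 [118 116 116 115 118 116 120 113 117 112 113]]
hole px [337.3783 231.8071] [ 0.4497 -0.0588  0.053 ]
((17.12055015563965, 17.307519912719727), (24.63092613220215, 24.978553771972656), 140.57977294921875) [ 5  5 26 26 87]
ring [337.1206 231.3075] [ 0.4527 -0.0601  0.026 ]
posts [array([ 0.5631, -0.0303,  0.079 ]), array([ 0.5459, -0.1222,  0.079 ])] 0.09352753952702529
posts scene [array([ 0.5653, -0.1286,  0.045 ]), array([ 0.5816, -0.0306,  0.045 ])] 0.0993513197992311
```

Emit:
jog_arm --steps '[85, 0, -10.6, -28.7, 0, 0, 0, 85, 0, -10.6, -28.7, 0, 0, 0, 85, 0, -10.6, -28.7, 0, 0, 0, 85, 0, -10.6, -28.7, 0, 0, 0, 85, 0, -10.6, -28.7, 0, 0, 0, 85, 0, -10.6, -28.7, 0, 0, 0, 85, 0, -10.6, -28.7, 0, 0, 0, 85, 0, -10.6, -28.7, 0, 0, 0, 85, 0, -10.6, -28.7, 0, 0, 0, 85, 0, -10.6, -28.7, 0, 0, 0]'

```text
time: 0.93
position: [0.4477, -0.4494, 0.2238]
eef_rot: [[-0.012, 0.293, -0.956], [0.005, -0.956, -0.293], [-1.0, -0.008, 0.01]]
wrist_force: [0.5, 0.0, 0.8]
grip_width: 0.0846
```

Emit:
jog_arm --steps '[85, 0, -33.8, -11.1, 0, 0, 0, 85, 0, -33.8, -11.1, 0, 0, 0, 85, 0, -33.8, -11.1, 0, 0, 0, 85, 0, -33.8, -11.1, 0, 0, 0, 85, 0, -33.8, -11.1, 0, 0, 0, 85, 0, -33.8, -11.1, 0, 0, 0, 85, 0, -33.8, -11.1, 0, 0, 0, 85, 0, -33.8, -11.1, 0, 0, 0, 85, 0, -33.8, -11.1, 0, 0, 0, 85, 0, -33.8, -11.1, 0, 0, 0, 85, 0, -33.8, -11.1, 0, 0, 0, 85, 0, -33.8, -11.1, 0, 0, 0, 85, 0, -33.8, -11.1, 0, 0, 0, 85, 0, -33.8, -11.1, 0, 0, 0, 85, 0, -33.8, -11.1, 0, 0, 0, 85, 0, -33.8, -11.1, 0, 0, 0, 85, 0, -33.8, -11.1, 0, 0, 0, 85, 0, -33.8, -11.1, 0, 0, 0, 85, 0, 0, 0, -4, 0, 0, 85, 0, 0, 0, -4, 0, 0]'

```text
time: 2.6
position: [0.4541, 0.2301, 0.2223]
eef_rot: [[-0.017, 0.437, -0.899], [0.009, -0.899, -0.437], [-1.0, -0.015, 0.011]]
wrist_force: [0.7, -1.1, -0.4]
grip_width: 0.0853
```

Emit:
jog_arm --steps '[85, 20, 8, 2, 0.9, 0.65, 0.9, 85, 20, 8, 2, 0, 0, 0, 85, 20, 8, 2, 0, 0, 0, 85, 15, 8, 2, 0, 0, 0, 85, 15, 7, 2, 0, 0, 0, 85, 0, 0, 0, 0, 0, 0, 85, 0, 0, 0, 0, 0, 0]'

```text
time: 3.18
position: [0.4602, 0.1935, 0.1283]
eef_rot: [[-0.0, 0.433, -0.901], [0.001, -0.901, -0.433], [-1.0, -0.001, -0.001]]
wrist_force: [0.4, 0.6, 0.6]
grip_width: 0.085
```

```bash
python3 - <<'E'
from h import *
np.set_printoptions(precision=4,suppress=True)
t=arm.get_image("top");s=arm.get_image("scene");st=arm.get_state();P=st["position"];R=np.array(st["eef_rot"])
print(P,R.tolist(),st["time"])
for n in("top","scene"):
    print(n,proj(n,P),proj(n,P+R[:,1]*.05),proj(n,P-R[:,1]*.05),"pin foot/top",proj(n,(.4596,.1897,.037)),proj(n,(.4596,.1897,.090)))
a=cv2.resize(t[180:260,220:320],None,fx=5,fy=5,interpolation=cv2.INTER_CUBIC)
b=cv2.resize(s[110:210,320:420],None,fx=4,fy=4,interpolation=cv2.INTER_CUBIC)
cv2.imwrite("pics/a1.png",b)
E
```

```text
[0.4605 0.1938 0.1289] [[0.001074403482603939, 0.4330616756452987, -0.9013636506673891], [0.0016114858920211507, -0.9013637503345301, -0.4330598026786728], [-0.9999981243834293, -0.0009872538464574864, -0.0016663011331298182]] 3.2833
top [263.7638 227.5882] [277.3225 221.1195] [250.1322 234.0915] pin foot/top [267.8037 229.3362] [266.2338 228.5068]
scene [367.1065 162.2551] [353.6377 165.9007] [380.2867 158.6897] pin foot/top [364.5836 183.858 ] [365.3032 171.5308]
```

View pics/a1.png

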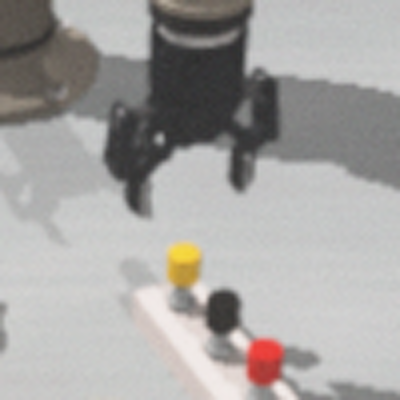

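Emit:
jog_arm --steps '[60, 15, 1.7, 0.8, 0, 0, 0, 60, 15, 1.7, 0.8, 0, 0, 0, 60, 15, 0, 0, 0, 0, 0, 60, 10, 0, 0, 0, 0, 0, 60, 5, 0, 0, 0, 0, 0, 60, 0, 0, 0, 0, 0, 0, 60, 0, 0, 0, 0, 0, 0]'

```text
time: 3.87
position: [0.4659, 0.1964, 0.0741]
eef_rot: [[0.014, 0.436, -0.9], [0.009, -0.9, -0.436], [-1.0, -0.002, -0.016]]
wrist_force: [-0.3, -0.9, 1.2]
grip_width: 0.0603
```

Emit:
jog_arm --steps '[60, 0, 3.4, 7.7, 0, -0.95, 0.1, 60, 0, 0, 0, 0, 0, 0, 60, 0, 0, 0, 0, 0, 0]'

```text
time: 4.12
position: [0.461, 0.1904, 0.0758]
eef_rot: [[0.001, 0.436, -0.9], [0.0, -0.9, -0.436], [-1.0, 0.0, -0.001]]
wrist_force: [-0.6, -0.2, 0.0]
grip_width: 0.0603
```

Emit:
jog_arm --steps '[60, 6, 0, 0, 0, 0, 0, 60, 6, 0, 0, 0, 0, 0, 60, 5, 0, 0, 0, 0, 0, 60, 0, 0, 0, 0, 0, 0]'

```text
time: 4.45
position: [0.4619, 0.1903, 0.0584]
eef_rot: [[0.004, 0.435, -0.9], [0.001, -0.9, -0.435], [-1.0, 0.001, -0.004]]
wrist_force: [-0.0, -0.7, 0.3]
grip_width: 0.0603
```

Emit:
jog_arm --steps '[40, 0, 0, 1.2, 0, -0.2, 0, 30, 0, 0, 0, 0, 0, 0, 20, 0, 0, 0, 0, 0, 0, 20, 0, 0, 0, 0, 0, 0, 20, 0, 0, 0, 0, 0, 0, 20, 0, 0, 0, 0, 0, 0, 20, 0, 0, 0, 0, 0, 0, 20, 0, 0, 0, 0, 0, 0]'

```text
time: 5.12
position: [0.4601, 0.1898, 0.0578]
eef_rot: [[-0.001, 0.436, -0.9], [-0.001, -0.9, -0.436], [-1.0, 0.0, 0.002]]
wrist_force: [-0.6, -0.1, -0.4]
grip_width: 0.0265
```

Emit:
jog_arm --steps '[20, -4, 0, 0, 0, 0, 0, 20, -8, 0, 0, 0, 0, 0, 20, -15, 0, 0, 0, 0, 0, 20, -20, 0, 0, 0, 0, 0, 20, -20, 0, 0, 0, 0, 0, 20, -15, 0, 0, 0, 0, 0, 20, -8, 0, 0, 0, 0, 0, 20, -4, 0, 0, 0, 0, 0, 20, 0, 0, 0, 0, 0, 0, 20, 0, 0, 0, 0, 0, 0]'

```text
time: 5.95
position: [0.4592, 0.1894, 0.1589]
eef_rot: [[-0.002, 0.436, -0.9], [-0.002, -0.9, -0.436], [-1.0, 0.0, 0.003]]
wrist_force: [-1.0, 0.6, -1.1]
grip_width: 0.0266
```

```bash
python3 - <<'E'
from h import *
np.set_printoptions(precision=4,suppress=True)
s=arm.get_image("scene");st=arm.get_state();P=st["position"]
print(P,st["grip_width"],st["wrist_force"])
P=np.array(P)
for dz in(.019+.014,.019-.014,-.010,-.045): print(dz,proj("scene",P+[0,0,dz]))
cv2.imwrite("pics/a2.png",cv2.resize(s[100:210,300:420],None,fx=5,fy=5,interpolation=cv2.INTER_CUBIC))
E
```

```text
[0.459  0.1894 0.1586] 0.026622369308629802 [ 0.5808 -0.2945 -0.2685]
0.033 [366.677  146.0461]
0.004999999999999999 [366.2599 153.2814]
-0.01 [366.0405 157.0798]
-0.045 [365.5393 165.7389]
```

View pics/a2.png

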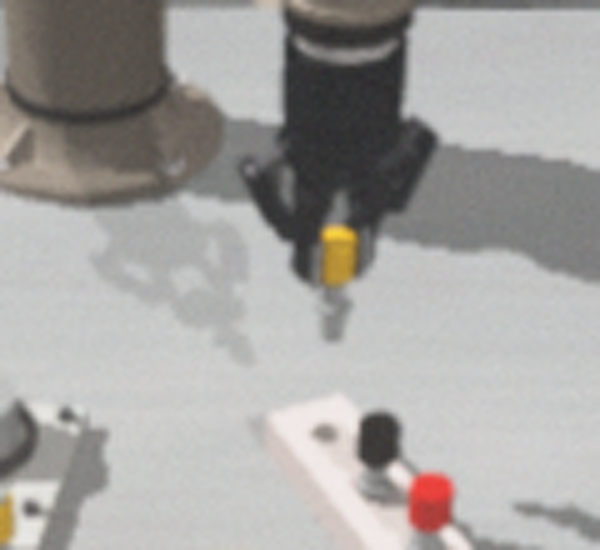

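Emit:
jog_arm --steps '[20, 0, 11, 6, 0, 0, 0, 20, 0, 22, 12, 0, 0, 0, 20, 0, 28, 15, 0, 0, 0, 20, 0, 30, 16, 0, 0, 0, 20, 0, 30, 16, 0, 0, 0, 20, 0, 30, 16, 0, 0, 0, 20, 0, 25, 13, 0, 0, 0, 20, 0, 18, 9, 0, 0, 0, 20, 0, 9, 4, 0, 0, 0, 20, 0, 0, 0, 0, 0, 0, 20, 0, 0, 0, 0, 0, 0]'

```text
time: 6.92
position: [0.4448, -0.0484, 0.1488]
eef_rot: [[-0.021, 0.441, -0.897], [0.001, -0.898, -0.441], [-1.0, -0.01, 0.018]]
wrist_force: [0.4, 0.8, -2.1]
grip_width: 0.0263
```

Emit:
jog_arm --steps '[20, 0, 11.5, 0, 0, 1.06, 0.58, 20, 0, 0, 0, 0, 0, 0, 20, 10, 0, 0, 0, 0, 0, 20, 10, 0, 0, 0, 0, 0, 20, 6, 0, 0, 0, 0, 0, 20, 0, 0, 0, 0, 0, 0, 20, 0, 0, 0, 0, 0, 0]'

```text
time: 7.5
position: [0.4506, -0.0542, 0.12]
eef_rot: [[0.002, 0.448, -0.894], [0.002, -0.894, -0.448], [-1.0, -0.001, -0.002]]
wrist_force: [0.6, 1.2, -1.1]
grip_width: 0.0263
```

Emit:
jog_arm --steps '[20, 3, 3.7, 2.9, 0, -0.1, -0.1, 20, 3, 0, 0, 0, 0, 0, 20, 3, 0, 0, 0, 0, 0, 20, 0, 0, 0, 0, 0, 0, 20, 0, 0, 0, 0, 0, 0]'

```text
time: 7.92
position: [0.4502, -0.0588, 0.1107]
eef_rot: [[0.0, 0.449, -0.893], [0.003, -0.893, -0.449], [-1.0, -0.003, -0.001]]
wrist_force: [-0.3, -0.3, -0.2]
grip_width: 0.0265
```

```bash
python3 - <<'E'
from h import *
np.set_printoptions(precision=4,suppress=True)
s=arm.get_image("scene");st=arm.get_state();P=np.array(st["position"])
print(P,np.round(st["eef_rot"],4).tolist(),st["wrist_force"])
print("foot",proj("scene",P+[0,0,-.0455]),"hole",proj("scene",(.4497,-.0588,.054)),"from scene0",onplane("scene",(293.8,179.0),.054),proj("scene",(.4597,-.0588,.054)))
s0=cv2.imread("pics/scene0.png")
f=lambda i:cv2.resize(i[135:205,260:330],None,fx=5.6,fy=5.6,interpolation=cv2.INTER_CUBIC)
cv2.imwrite("pics/a3.png",np.hstack([f(s0),f(s)]))
E
```

```text
[ 0.4501 -0.0588  0.1107] [[0.0, 0.4492, -0.8934], [0.0029, -0.8934, -0.4492], [-1.0, -0.0026, -0.0013]] [ 1.0352 -0.8557 -1.7068]
foot [293.2178 174.932 ] hole [293.4324 177.4241] from scene0 [ 0.4588 -0.0566  0.054 ] [293.1473 179.1543]
```

View pics/a3.png

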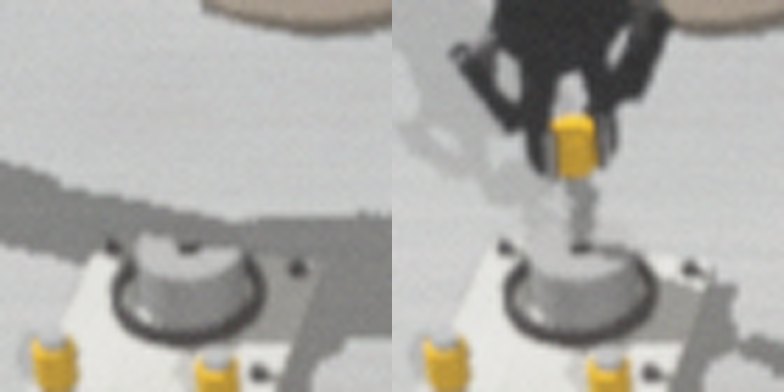

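Emit:
jog_arm --steps '[20, 2, 0, 0, 0, -0.1, 0.1, 20, 2, 0, 0, 0, 0, 0, 20, 2, 0, 0, 0, 0, 0, 20, 1, 0, 0, 0, 0, 0, 20, 1, 0, 0, 0, 0, 0, 20, 0, 0, 0, 0, 0, 0]'

```text
time: 8.47
position: [0.4505, -0.0587, 0.1023]
eef_rot: [[0.0, 0.449, -0.893], [0.0, -0.893, -0.449], [-1.0, -0.0, -0.0]]
wrist_force: [-0.5, 0.3, -0.9]
grip_width: 0.0269
```

Emit:
jog_arm --steps '[20, 1, 0, 0, 0, 0, 0, 20, 1, 0, 0, 0, 0, 0, 20, 1, 0, 0, 0, 0, 0, 20, 0.5, 0, 0, 0, 0, 0]'

```text
time: 8.8
position: [0.4506, -0.0587, 0.0985]
eef_rot: [[0.0, 0.449, -0.893], [0.0, -0.893, -0.449], [-1.0, 0.0, -0.0]]
wrist_force: [1.0, -0.6, -2.0]
grip_width: 0.0267
```

Emit:
jog_arm --steps '[20, 1, 0, 0, 0, 0, 0, 20, 1, 0, 0, 0, 0, 0]'

```text
time: 8.97
position: [0.4507, -0.0587, 0.0964]
eef_rot: [[0.001, 0.449, -0.893], [0.0, -0.893, -0.449], [-1.0, 0.0, -0.001]]
wrist_force: [-0.3, -0.2, -0.3]
grip_width: 0.0264
```

Emit:
jog_arm --steps '[20, 1, 0, 0, 0, 0, 0, 20, 1, 0, 0, 0, 0, 0, 20, 0.5, 0, 0, 0, 0, 0]'

```text
time: 9.22
position: [0.4512, -0.0588, 0.0942]
eef_rot: [[0.001, 0.449, -0.893], [-0.0, -0.893, -0.449], [-1.0, 0.001, -0.001]]
wrist_force: [-1.9, 0.6, 7.1]
grip_width: 0.0264
```

Emit:
jog_arm --steps '[20, 1, 0, 0.5, 0, 0, 0, 20, 1, 0, 0, 0, 0, 0]'

```text
time: 9.38
position: [0.4513, -0.0588, 0.0932]
eef_rot: [[0.002, 0.449, -0.893], [-0.0, -0.893, -0.449], [-1.0, 0.001, -0.002]]
wrist_force: [-1.8, -0.2, 6.9]
grip_width: 0.0264
```

Emit:
jog_arm --steps '[20, 1.5, 0, 0.5, 0, -0.1, 0, 20, 1.5, 0, 0.5, 0, 0, 0, 20, 1.5, 0, 0, 0, 0, 0, 20, 1.5, 0, 0, 0, 0, 0]'

```text
time: 9.72
position: [0.4513, -0.0586, 0.0893]
eef_rot: [[0.002, 0.449, -0.893], [-0.002, -0.893, -0.449], [-1.0, 0.003, -0.001]]
wrist_force: [-2.9, -0.5, 8.1]
grip_width: 0.0266
```

Emit:
jog_arm --steps '[20, 2, 0, 0.5, 0, -0.1, 0.1, 20, 2, 0, 0.5, 0, 0, 0, 20, 2, 0, 0.5, 0, 0, 0, 20, 2, 0, 0, 0, 0, 0, 20, 2, 0, 0, 0, 0, 0, 20, 1, 0, 0, 0, 0, 0]'

```text
time: 10.22
position: [0.4512, -0.0585, 0.0814]
eef_rot: [[0.003, 0.45, -0.893], [-0.005, -0.893, -0.45], [-1.0, 0.006, -0.0]]
wrist_force: [-2.4, 0.7, 6.3]
grip_width: 0.0268
```

Emit:
jog_arm --steps '[20, 1.5, 0, 0, 0, 0, -0.3, 20, 1.5, 0, 0, 0, 0, 0, 20, 1.5, 0, 0, 0, 0, 0, 20, 1.5, 0, 0, 0, 0, 0, 20, 1, 0, 0, 0, 0, 0]'

```text
time: 10.63
position: [0.4513, -0.0587, 0.0768]
eef_rot: [[0.001, 0.449, -0.893], [-0.002, -0.893, -0.449], [-1.0, 0.002, 0.0]]
wrist_force: [-1.6, -0.5, 6.9]
grip_width: 0.0267
```

Emit:
jog_arm --steps '[20, 1.2, 0, 0, 0, 0, -0.1, 20, 1.2, 0, 0, 0, 0, 0, 20, 1.2, 0, 0, 0, 0, 0]'

```text
time: 10.88
position: [0.4514, -0.0587, 0.0746]
eef_rot: [[-0.0, 0.449, -0.893], [-0.002, -0.893, -0.449], [-1.0, 0.001, 0.001]]
wrist_force: [-3.6, 0.8, 15.5]
grip_width: 0.0265
```

Force is rising at the expected collar height; a touch more to confirm the stop.

Emit:
jog_arm --steps '[20, 1, 0, 0, 0, 0, 0, 20, 1.2, 0, 0, 0, 0, 0]'

```text
time: 11.05
position: [0.4516, -0.0586, 0.0744]
eef_rot: [[-0.001, 0.449, -0.894], [-0.003, -0.894, -0.449], [-1.0, 0.002, 0.002]]
wrist_force: [-6.4, 0.2, 21.6]
grip_width: 0.0266
```

Emit:
jog_arm --steps '[20, 0, 0, 0, 0, 0, 0, 30, 0, 0, 0, 0, 0, 0, 40, 0, 0, 0, 0, 0, 0, 50, 0, 0, 0, 0, 0, 0, 60, 0, 0, 0, 0, 0, 0, 60, 0, 0, 0, 0, 0, 0, 60, 0, 0, 0, 0, 0, 0]'

```text
time: 11.63
position: [0.4522, -0.0585, 0.075]
eef_rot: [[0.001, 0.449, -0.894], [-0.003, -0.894, -0.449], [-1.0, 0.003, 0.001]]
wrist_force: [0.3, 0.4, -0.9]
grip_width: 0.06
```

Emit:
jog_arm --steps '[60, -3, 0, 0, 0, 0, 0, 60, -6, 0, 0, 0, 0, 0, 60, -12, 0, 0, 0, 0, 0, 60, -20, 0, 0, 0, 0, 0, 60, -25, 0, 0, 0, 0, 0, 60, -25, 0, 0, 0, 0, 0, 60, -20, 0, 0, 0, 0, 0, 60, -10, 0, 0, 0, 0, 0, 60, 0, 0, 0, 0, 0, 0, 60, 0, 0, 0, 0, 0, 0]'

```text
time: 12.47
position: [0.4512, -0.0574, 0.2045]
eef_rot: [[-0.0, 0.45, -0.893], [-0.002, -0.893, -0.45], [-1.0, 0.002, 0.001]]
wrist_force: [1.1, 0.1, -0.4]
grip_width: 0.0598
```

```bash
python3 - <<'E'
from h import *
s=arm.get_image("scene");st=arm.get_state();print(st["time"],st["position"],st["wrist_force"])
print(blobs(s,*Y,(280,150,310,185)),"expect head centre at home",proj("scene",(.4505,-.0588,.093)),"unseated 20mm",proj("scene",(.4505,-.0588,.113)))
cv2.imwrite("pics/a4.png",cv2.resize(s[110:220,255:405],None,fx=5,fy=5,interpolation=cv2.INTER_CUBIC))
E
```

```text
12.5167 [ 0.45116435 -0.0573561   0.20428809] [-0.07338874  0.73738746 -0.13849294]
[([292.75, 169.31], [9, 15, 8, 10, 67])] expect head centre at home [292.67507383 168.49431071] unseated 20mm [292.2885752  163.71946096]
```

View pics/a4.png

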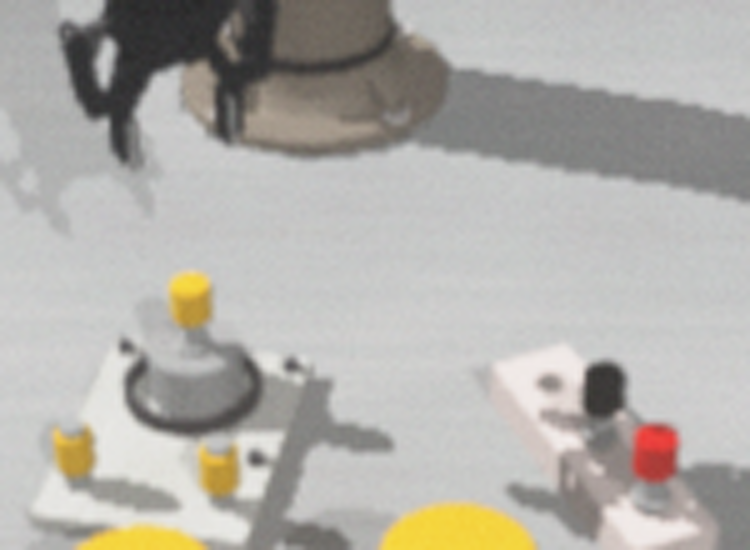

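The pin stands upright in the boss. Its head is at pixel (292.8, 169.3), and the seated position predicts (292.7, 168.5). The gripper is clear, and the red and black pins are still in the rack.

```bash
python3 -c "
from workcell import arm
print(arm.close_job())"
```

```text
the job is handed in; nothing more can be done
None
```

The yellow stop pin is out of the rack, pressed home in the jar nest's boss and released. I handed the job in at about 12.5 s of the 58 s allowed.

- **Finding the hole:** I placed the pin using the top camera's view of the hole, and the tip went in on the first try with no side-to-side search. It dropped freely about 5 mm before touching the follower.
- **Pressing in:** The follower moved at 6–8 N over about 20 mm. The pin then stopped firmly at the expected height for the collar on the boss. The highest force I read was 22 N, but I only have readings at the end of each move.
- **Last checks:** With the gripper open and 130 mm higher, the wrist force was about zero. The final picture shows the pin upright, its head within 1 px of where it should be when seated; 20 mm too high would show as about 5 px.
- **Other objects:** The red and black pins are still in the rack. I did not check the jars, jug, lids and spanner separately at the end, but the arm never worked near them.
- **Disagreement:** My estimates of the pin's position from the two cameras differed by about 7 mm in x, roughly 1–2 px in the scene view. I used the top camera, and the grasp and fit bore it out.

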